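# Throttle the purge valve, then draw the sample tray

### The job

Turn the nitrogen purge down before opening the sample cabinet: swing the long black-gripped lever of the purge valve until it points exactly the same way as the index tab on the dial beneath it. Then pull the cabinet's tray out by its handle, all the way to its stop, so that the rack of vials inside can be scanned; the rack must stay upright in its bay and the lever must stay on the tab. Leave the small T-handle on the same pipe as it is, and do not knock the amber bottle beside the cabinet about.

Things in the scene. Friction and masses are not known exactly. Their poses are not given: they have to be found in the camera images.
- purge_valve: Fixed ball valve: aluminium foot plate 300 x 90 mm carrying a steel pipe along its x axis, brass valve block, and a round white dial (radius 68 mm, top 74 mm above the bench). Origin: on the bench under the lever's pivot; x along the pipe, away from the robot at yaw 0; z up.
- purge_lever (a joint): Angle of the purge lever (rad), 0 = shut (lever along the valve's +y, across the pipe), 1.571 = fully open (lever along the valve's -x); it grows anticlockwise seen from above, about a vertical axis. Stiff (about 0.3 N m): stays where it is left.
- lever_pivot (a point): On the lever's turning axis at the lever's mid-height, 110 mm above the bench. x points along the lever towards its free end, z up.
- lever_grip (a point): Middle of the lever's black sleeve, where to grip, 105 mm from the pivot and 110 mm above the bench. The sleeve is 70 mm long (70 to 140 mm from the pivot), 18 mm wide, 22 mm tall (99 to 121 mm above the bench); below it is free down to the index tab at 79 mm. x points along the lever towards its free end, z up.
- index_tab: Dark steel pointer, 26 mm wide, 5 mm thick, fixed on the dial under the lever; reaches from the axis to its pointed end at 109 mm. It marks the wanted lever direction. Origin: on the lever's turning axis, 74 mm above the bench; x points along the tab to its tip, z up.
- t_handle (a joint): Angle (rad, anticlockwise from above) of the small isolating valve with a steel T-handle (bar 48 mm long, 14 mm wide, top 100 mm above the bench), on the same pipe 140 mm beyond the lever's pivot. Not to be turned.
- tray (a joint): How far the tray is pulled out (m): 0 = shut, 0.150 = at its stop. It slides along the cabinet's -x; about 2 N of friction.
- tray_handle (a point): Centre of the tray's steel bar handle; moves with the tray. Bar 130 mm long (y), 12 mm thick (x), 14 mm tall, 114 mm above the bench, 26 mm below the cabinet's top, 32 mm clear of the grey front; posts join it to the front 60 mm either side of its centre. Axes as the cabinet's: -x is the way the tray pulls out, z up.
- tray_bay (a point): Centre of the floor of the tray's front bay (104 mm along x, 198 mm along y); moves with the tray; axes as the handle's. The fixed white cabinet around the tray is 260 mm deep (x), 240 mm wide (y) and 140 mm tall, with a 20 mm stub at the back of its top.
- sample_rack: Loose rack of 24 capped vials, 85 x 126 x 44 mm, lying in the tray's front bay. Origin: centre of its underside, z up.
- reagent_bottle: Loose amber bottle, 56 mm across, 115 mm tall, between valve and cabinet, a bystander. Origin: centre of its underside.
- t_handle_end (a point): One end of the T-handle's bar, 24 mm from its axis, 93 mm above the bench.

How it is judged:
By the outcome, as a careful person would: the job done as asked, in the order asked, and still so for the second after the job is handed in, with the robot touching nothing.
It also fails if it takes over 51 s, if anything falls off the work surface, if the arm or the gripper's body presses on something with over 40 N, if the wrist force passes 120 N, or if a joint passes its speed limit or range.

### The arm

A 7-joint arm with a two-finger parallel gripper is mounted at the origin on the work surface. World frame = base frame: x ahead of the robot, y to its left, z up, the work surface at z = 0. Lengths are in m, angles in rad, forces in N, time in s.
With the tool pointing down it reaches from about 0.4 to 0.85 m from the base axis. Payload 10.4 kg.
Tool frame: the origin (TCP) lies midway between the tips of the shut fingers; the grasp point (between the pads) lies 19 mm behind it (r.tcp_to_grasp is the z of the grasp point in the tool frame, in m); z points along the fingers, x is the direction in which the jaws open and shut, and the axes are right-handed (so a half turn about z gives the same grasp; the last joint's range is limited). The gripper opens to 87 mm and grips with 3 to 60 N. Pads are 19 mm wide; open, the fingers measure 117 mm over their backs; the gripper's body (75 mm by 190 mm) begins 51 mm behind the grasp point.
Start: joints at [1.304, 0.332, -0.065, 1.46, 0.022, 1.35, -0.088], TCP at [0.151, -0.607, 0.223] pointing down, gripper open.
Joint ranges: [-2.6, 2.6], [-0.5, 2.12], [-1.47, 1.34], [0.16, 2.42], [-1.27, 4.41], [0.06, 2.06], [-2.6, 2.6]. Speed limits (rad/s): [2.22, 2.22, 2.79, 2.79, 3.14, 3.14, 3.14].

### API

Orientations are given as a unit quaternion [x, y, z, w].
In Python, from bench import r, camera, close_job gives the robot as it stands. The module is installed in compiled form; this text tells all that it offers.
- The arm moves only by the shell command python3 -m crank 'ROWS' [FORCE]. ROWS is JSON, a list of rows, each an object of numbers: "x", "y", "z": the shift along the tool's x, y, z scaled (see below); "ax", "ay", "az": the turn, a rotation vector about the tool's x, y, z scaled (see below); "claw": the closure, from -1 (fully open) to 1 (shut), so that 0 is half open. A call has exactly 5 rows; each row is the pose to reach, as a shift and turn from the pose commanded when the call began, along the tool's axes at that moment; what a row does not reach only later rows make up. The controller multiplies each number of a shift by 1 m and each number of a turn by 2 rad. A row lasts 1/12 s, in which the tool goes at most 41.7 mm and 7.16 degrees, less where a joint would pass 70% of its speed; a pose out of reach is approached as far as the arm can. A call with a number of a shift or a turn outside -1 to 1 is refused whole. A call with a gripper value outside its range is refused whole. The fingers move at their own pace and stop on an object; FORCE is the grip in N (left out, the last holds). Time passes only in rows, so rows that repeat a pose let the fingers close, or fill a call up. It gives the time, the measured TCP pose, the force and the opening at its end, in the units of the state.
- r.read_state(): the state, without advancing time (a new reading comes with each control period).
- camera(name): name is "side" or "top"; returns a dict with "color" (420x560x3 uint8, blue, green, red), "fx", "fy", "cx", "cy" (pixels), "D" ([k1, k2, p1, p2, k3] as OpenCV has them; the pictures are not rectified), "eye" and "orientation" of the camera in the world. Camera axes: x right, y down, z forward; pixel columns grow to the right and rows downward; lengths in m; the calibration is good to about 2 mm. A picture is of the moment at which its call begins. There is no depth.
- close_job(): hands the job in, once; it reports no verdict.
The state is a dict: "time": time; "joint_positions": joint angles; "joint_vel": joint speeds; "joint_torque": joint torques, N m; "ee_pos": TCP position; "eef_rot": TCP orientation; "ft_force": force on the tool from outside, world axes, zero at the start; "torque": the same for the moment, N m; "width": finger opening in m.
Only numpy, scipy, OpenCV 4.12 (cv2) and the standard library are available. Lean on these libraries where they do the work, as an engineer would, in place of code of your own. Each camera call takes 0.05 s, during which the arm holds its last target. There are 200 camera calls.

## Working session

There is one attempt and no reset: what is moved stays moved. The work goes in short steps, Python scripts to look and compute and a shell command to move; the robot and the scene stay as the last step left them, time stands still between calls to the robot, and variables do not carry over. Pictures are saved under pics/ and viewed, about 8 in all and at most 12, crops included, and the job is handed in when it is done.

```bash
mkdir -p pics; cat > h.py <<'E'
import numpy as np, cv2
from scipy.spatial.transform import Rotation as R
from bench import r, camera, close_job
def shot(n,f):
    c=camera(n); cv2.imwrite(f'pics/{f}.png',c['color']); np.save(f'pics/{f}.npy',c,allow_pickle=True); return c
def load(f): return np.load(f'pics/{f}.npy',allow_pickle=True).item()
def K(c): return np.array([[c['fx'],0,c['cx']],[0,c['fy'],c['cy']],[0,0,1.]])
def rot(c):
    o=np.array(c['orientation']); return o if o.shape==(3,3) else R.from_quat(o).as_matrix()
def onplane(c,px,z):
    p=cv2.undistortPoints(np.array(px,float).reshape(-1,1,2),K(c),np.array(c['D'],float)).reshape(-1,2)
    d=np.c_[p,np.ones(len(p))]@rot(c).T; e=np.array(c['eye'])
    return e+d*((z-e[2])/d[:,2])[:,None]
def proj(c,P):
    M=rot(c).T; P=np.array(P,float).reshape(-1,3)
    return cv2.projectPoints(P,cv2.Rodrigues(M)[0],-M@np.array(c['eye']),K(c),np.array(c['D'],float))[0].reshape(-1,2)
E
python3 - <<'E'
from h import *
for n in('top','side'):
    c=shot(n,n+'0'); print(n,c['eye'],c['orientation'],c['fx'])
s=r.read_state(); print(s, r.tcp_to_grasp)
E
```

```text
top [0.4905688  0.04133733 1.10134208] [-0.70006822  0.70861904 -0.06138764  0.06320683] 401.3707082072407
side [0.44526797 0.94673233 1.10720929] [-0.12341275  0.92546572 -0.35544895  0.04402884] 491.78491891800184
{'time': 0.1, 'joint_positions': array([ 1.30438589,  0.33278894, -0.06471073,  1.46080299,  0.02159233,
        1.34987472, -0.08849854]), 'joint_vel': array([-6.98973604e-04, -2.09856595e-03, -4.63677983e-04, -2.58778511e-03,
        6.18595761e-04, -8.04682321e-05, -1.72526338e-03]), 'joint_torque': array([ 1.76049249e-03, -6.24542999e+01,  2.48319574e-02, -3.90717459e+01,
       -6.14248146e-02,  3.65355494e-02,  4.12839017e-05]), 'ee_pos': array([ 0.15080819, -0.60620958,  0.22187178]), 'eef_rot': array([ 7.87854313e-01, -6.15861376e-01, -4.76385050e-04, -3.47225735e-04]), 'ft_force': array([ 0.29885043,  0.79157782, -0.4139956 ]), 'torque': array([-0.0278824 , -0.00084732, -0.01202557]), 'width': 0.08727721460785264} -0.0187
```

View pics/top0.png

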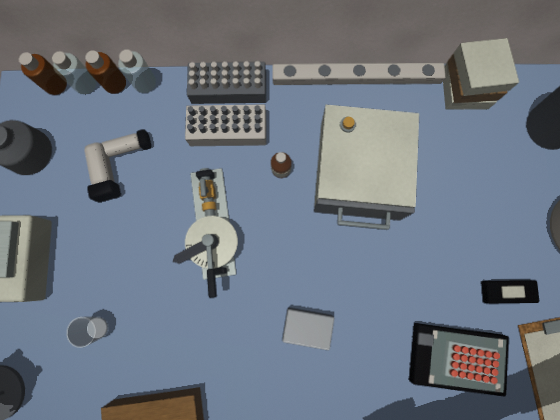

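View pics/side0.png

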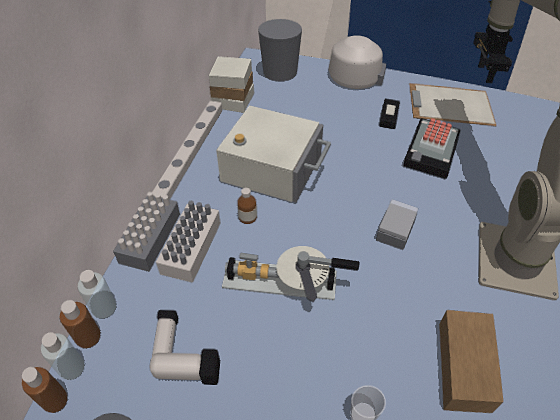

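The top view shows the lever pivot at about (208,240), the black grip at (212,284), the tab tip near (174,261), the handle bar around (364,222) and the bottle at (281,163). The side view agrees. Next I'll measure these.

```bash
python3 - <<'E'
from h import *
t=load('top0'); s=load('side0')
a=cv2.resize(t['color'][160:305,160:260],None,fx=4,fy=4,interpolation=cv2.INTER_CUBIC)
b=cv2.resize(s['color'][225:315,215:370],None,fx=2.5,fy=2.5,interpolation=cv2.INTER_CUBIC)
o=np.zeros((600,800,3),np.uint8); o[:580,:400]=a; o[:225,400:787]=b
h=cv2.resize(t['color'][190:240,325:425],None,fx=4,fy=4,interpolation=cv2.INTER_CUBIC); o[300:500,400:800]=h
cv2.imwrite('pics/crop0.png',o)
print('pivot',onplane(t,[[208,240]],.115),'grip',onplane(t,[[212,284]],.11),'tab',onplane(t,[[174,261]],.077))
print('handle ends',onplane(t,[[338,221],[389,226]],.114),'bottle',onplane(t,[[281,157]],.115))
print('cab top corners',onplane(t,[[325,107],[419,110],[414,207],[319,199]],.14))
print('T',onplane(t,[[208,195]],.1))
E
```

```text
Traceback (most recent call last):
ValueError: could not broadcast input array from shape (225,388,3) into shape (225,387,3)
```

```bash
python3 - <<'E'
from h import *
t=load('top0'); s=load('side0')
a=cv2.resize(t['color'][160:305,160:260],None,fx=4,fy=4,interpolation=cv2.INTER_CUBIC)
b=cv2.resize(s['color'][225:315,215:370],None,fx=2.5,fy=2.5,interpolation=cv2.INTER_CUBIC)
o=np.zeros((600,800,3),np.uint8); o[:580,:400]=a; o[:225,400:788]=b
h=cv2.resize(t['color'][190:240,325:425],None,fx=4,fy=4,interpolation=cv2.INTER_CUBIC); o[300:500,400:800]=h
cv2.imwrite('pics/crop0.png',o)
print('pivot',onplane(t,[[208,240]],.115),'grip',onplane(t,[[212,284]],.11),'tab',onplane(t,[[174,261]],.077))
print('handle ends',onplane(t,[[338,221],[389,226]],.114),'bottle',onplane(t,[[281,157]],.115))
print('cab top corners',onplane(t,[[325,107],[419,110],[414,207],[319,199]],.14))
print('T',onplane(t,[[208,195]],.1))
E
```

```text
pivot [[0.58915203 0.2288461  0.115     ]] grip [[0.48212721 0.21796909 0.11      ]] tab [[0.54032664 0.32185105 0.077     ]]
handle ends [[ 0.63268954 -0.09339457  0.114     ]
 [ 0.61852339 -0.21979187  0.114     ]] bottle [[0.79951115 0.04644194 0.115     ]]
cab top corners [[ 0.92324918 -0.06749773  0.14      ]
 [ 0.91290309 -0.30805923  0.14      ]
 [ 0.66105511 -0.27694224  0.14      ]
 [ 0.68379754 -0.04534822  0.14      ]]
T [[0.70583759 0.23408494 0.1       ]]
```

View pics/crop0.png

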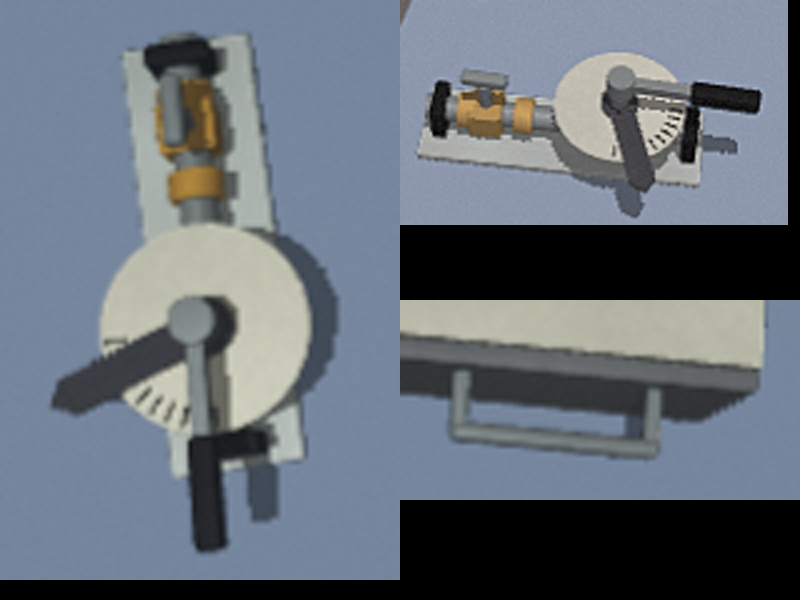

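```bash
cat >> h.py <<'E'
def ang(v): return np.degrees(np.arctan2(v[1],v[0]))
def blob(c,lo,hi,box,z):
    x0,y0,x1,y1=box; g=cv2.cvtColor(c['color'],cv2.COLOR_BGR2HSV)[y0:y1,x0:x1]
    m=cv2.inRange(g,np.array(lo),np.array(hi)); n,l,st,ce=cv2.connectedComponentsWithStats(m)
    k=1+np.argmax(st[1:,4]); ys,xs=np.where(l==k)
    P=onplane(c,np.c_[xs+x0,ys+y0],z); (cx,cy),(w,h),a=cv2.minAreaRect(P[:,:2].astype(np.float32)*1000)
    mu=P.mean(0); w_,V=np.linalg.eigh(np.cov((P-mu)[:,:2].T)); return P,mu,V[:,1],(cx,cy,w,h,a)
E
python3 - <<'E'
from h import *
t=load('top0'); s=load('side0')
hs=cv2.cvtColor(t['color'],cv2.COLOR_BGR2HSV); hv=cv2.cvtColor(s['color'],cv2.COLOR_BGR2HSV)
print('tab top',hs[251,192],hs[256,183],'sleeve',hs[284,212],'dial',hs[230,225],'lev',hs[262,209])
print('tab side',hv[285,309],'sl',hv[264,345],'dial',hv[258,290])
for c,n,bt,bs,bd in((t,'top',(165,238,205,270),(200,265,222,302),(180,210,245,275)),(s,'side',(297,267,325,310),(328,252,362,275),(268,240,335,300))):
    P,mu,v,rc=blob(c,(0,0,35),(180,70,95),bt,.079); print(n,'tab',len(P),mu,ang(v),rc)
    P,mu,v,rc=blob(c,(0,0,0),(180,255,48),bs,.112); print(n,'sleeve',len(P),mu,ang(v),rc)
    P,mu,v,rc=blob(c,(0,0,140),(50,60,255),bd,.074); print(n,'dial',len(P),mu, cv2.minEnclosingCircle(P[:,:2].astype(np.float32)))
E
```

```text
tab top [113  30  67] [116  30  67] sleeve [108  29  44] dial [ 32  22 193] lev [ 93  18 142]
tab side [135  21  74] sl [165  14  36] dial [ 20  20 191]
top tab 317 [0.56126768 0.28392084 0.079     ] 117.2000497103268 (559.674072265625, 284.5271301269531, 27.68270492553711, 87.73057556152344, 26.27984619140625)
top sleeve 246 [0.49142312 0.21663374 0.112     ] 172.9295330914838 (488.0794982910156, 212.9142303466797, 69.28836059570312, 34.291996002197266, 0.7803202271461487)
top dial 1382 [0.60283852 0.22024237 0.074     ] ((0.5899709463119507, 0.22912776470184326), 0.06791319698095322)
side tab 370 [0.5659239  0.27926058 0.079     ] 117.25307806863255 (567.0200805664062, 280.1924133300781, 41.45895767211914, 102.96871185302734, 19.0222225189209)
side sleeve 275 [0.48916928 0.22357994 0.112     ] -158.20350930615044 (485.261474609375, 231.91012573242188, 68.81257629394531, 51.686248779296875, 4.931742191314697)
side dial 917 [0.61368038 0.229952   0.074     ] ((0.5958530306816101, 0.22870145738124847), 0.07053671032190323)
```

```bash
cat >> h.py <<'E'
def Rt(a):
    a=np.radians(a); x=np.array([np.cos(a),np.sin(a),0]); z=np.array([0,0,-1.]); return np.c_[x,np.cross(z,x),z]
def plan(W,start=None):
    s=r.read_state(); p=s['ee_pos']; M=R.from_quat(s['eef_rot']).as_matrix()
    for q,a in W:
        N=Rt(a); d=M.T@(np.array(q)-p); v=R.from_matrix(M.T@N).as_rotvec()/2
        print('xyz',np.round(d,4),'a',np.round(v,4),'| mm',round(np.linalg.norm(d)*1000),'deg',round(np.degrees(2*np.linalg.norm(v)),1)); p,M=np.array(q),N
def st():
    s=r.read_state(); M=R.from_quat(s['eef_rot']).as_matrix()
    print('t',round(s['time'],2),'p',s['ee_pos'].round(4),'xang',round(ang(M[:,0]),2),'tilt',M[:2,2].round(4),'F',s['ft_force'].round(1),'T',s['torque'].round(2),'w',round(s['width'],4),'q',s['joint_positions'].round(2))
E
python3 - <<'E'
from h import *
t=load('top0'); s=load('side0')
pv=np.array([.590,.229])
P=onplane(t,[[210.75,269.25],[212.5,297.5]],.121); print(P, [ang(p[:2]-pv) for p in P],[np.linalg.norm(p[:2]-pv) for p in P])
S=onplane(s,[[215+(693-400)/2.5,225+95/2.5],[215+(760-400)/2.5,225+100/2.5]],.112);print(S,[ang(p[:2]-pv) for p in S])
g=pv+.105*np.array([np.cos(np.radians(185.5)),np.sin(np.radians(185.5))]); print(g)
W=[]
a0,a1,r0,r1=-76,ang(g),.625,np.linalg.norm(g)
for k in range(1,7):
    f=k/6; A=np.radians(a0+(a1-a0)*f); rr=r0+(r1-r0)*f; W.append(([rr*np.cos(A),rr*np.sin(A),.222],-76+f*(95.5+76)))
plan(W)
E
```

```text
[[0.51744823 0.21964418 0.121     ]
 [0.450339   0.21428166 0.121     ]] [np.float64(-172.65204572341682), np.float64(-173.98402069691244)] [np.float64(0.07315251751843842), np.float64(0.1404344179618751)]
[[0.51609825 0.22613862 0.112     ]
 [0.45024025 0.21485133 0.112     ]] [np.float64(-177.78268820861308), np.float64(-174.21931996136533)]
[0.4854834 0.2189362]
xyz [-4.090e-02 -1.756e-01 -1.000e-04] a [-1.000e-04  6.000e-04 -2.497e-01] | mm 180 deg 28.6
xyz [-0.0045 -0.1755  0.    ] a [ 0.      0.     -0.2494] | mm 176 deg 28.6
xyz [ 0.0305 -0.1684  0.    ] a [ 0.      0.     -0.2494] | mm 171 deg 28.6
xyz [ 0.0625 -0.1545  0.    ] a [ 0.      0.     -0.2494] | mm 167 deg 28.6
xyz [ 0.0901 -0.1349  0.    ] a [ 0.      0.     -0.2494] | mm 162 deg 28.6
xyz [ 0.1124 -0.1107  0.    ] a [ 0.      0.     -0.2494] | mm 158 deg 28.6
```

```bash
python3 -m crank '[{"x":-0.008,"y":-0.035,"az":-0.05,"claw":-1},{"x":-0.016,"y":-0.07,"az":-0.1,"claw":-1},{"x":-0.024,"y":-0.105,"az":-0.15,"claw":-1},{"x":-0.033,"y":-0.14,"az":-0.2,"claw":-1},{"x":-0.041,"y":-0.175,"az":-0.25,"claw":-1}]'
python3 -m crank '[{"x":-0.001,"y":-0.035,"az":-0.05,"claw":-1},{"x":-0.002,"y":-0.07,"az":-0.1,"claw":-1},{"x":-0.003,"y":-0.105,"az":-0.15,"claw":-1},{"x":-0.004,"y":-0.14,"az":-0.2,"claw":-1},{"x":-0.005,"y":-0.175,"az":-0.25,"claw":-1}]'
python3 -m crank '[{"x":0.006,"y":-0.034,"az":-0.05,"claw":-1},{"x":0.012,"y":-0.067,"az":-0.1,"claw":-1},{"x":0.018,"y":-0.101,"az":-0.15,"claw":-1},{"x":0.024,"y":-0.135,"az":-0.2,"claw":-1},{"x":0.03,"y":-0.168,"az":-0.25,"claw":-1}]'
python3 -m crank '[{"x":0.012,"y":-0.031,"az":-0.05,"claw":-1},{"x":0.025,"y":-0.062,"az":-0.1,"claw":-1},{"x":0.037,"y":-0.093,"az":-0.15,"claw":-1},{"x":0.05,"y":-0.124,"az":-0.2,"claw":-1},{"x":0.062,"y":-0.154,"az":-0.25,"claw":-1}]'
python3 - <<'E'
from h import *
st(); g=np.array([.4855,.2189]); plan([([.52,.1,.222],65),([*g,.20],95.5),([*g,.093],95.5)])
E
```

```text
t 0.1 p [ 0.1508 -0.6062  0.2219] xang -76.03 tilt [-0.0003  0.0011] F [ 0.3  0.8 -0.4] T [-0.03 -0.   -0.01] w 0.0873 q [ 1.3   0.33 -0.06  1.46  0.02  1.35 -0.09]
xyz [-0.5962 -0.5288  0.0006] a [-7.0000e-04  3.0000e-04 -1.2307e+00] | mm 797 deg 141.0
xyz [ 0.0932 -0.0815  0.022 ] a [ 0.      0.     -0.2662] | mm 126 deg 30.5
xyz [0.    0.    0.107] a [0. 0. 0.] | mm 107 deg 0.0schema error: expected keys x, y, z, ax, ay, az, claw
schema error: expected keys x, y, z, ax, ay, az, claw
schema error: expected keys x, y, z, ax, ay, az, claw
schema error: expected keys x, y, z, ax, ay, az, claw
```

```bash
python3 -m crank '[{"x":-0.008,"y":-0.035,"z":0,"ax":0,"ay":0,"az":-0.05,"claw":-1},{"x":-0.016,"y":-0.07,"z":0,"ax":0,"ay":0,"az":-0.1,"claw":-1},{"x":-0.024,"y":-0.105,"z":0,"ax":0,"ay":0,"az":-0.15,"claw":-1},{"x":-0.033,"y":-0.14,"z":0,"ax":0,"ay":0,"az":-0.2,"claw":-1},{"x":-0.041,"y":-0.175,"z":0,"ax":0,"ay":0,"az":-0.25,"claw":-1}]' && 
python3 -m crank '[{"x":-0.001,"y":-0.035,"z":0,"ax":0,"ay":0,"az":-0.05,"claw":-1},{"x":-0.002,"y":-0.07,"z":0,"ax":0,"ay":0,"az":-0.1,"claw":-1},{"x":-0.003,"y":-0.105,"z":0,"ax":0,"ay":0,"az":-0.15,"claw":-1},{"x":-0.004,"y":-0.14,"z":0,"ax":0,"ay":0,"az":-0.2,"claw":-1},{"x":-0.005,"y":-0.175,"z":0,"ax":0,"ay":0,"az":-0.25,"claw":-1}]'
python3 - <<'E'
from h import *
st(); g=np.array([.4855,.2189]); plan([([.595,-.06,.222],10),([.55,.1,.222],40),([*g,.20],67),([*g,.19],95.5),([*g,.093],95.5)])
E
```

```text
time: 0.52
ee_pos: [0.312, -0.5233, 0.2223]
eef_rot: [0.917, -0.4, -0.0, -0.0]
ft_force: [0.1, -1.2, -0.6]
width: 0.0867
time: 0.93
ee_pos: [0.437, -0.4009, 0.2223]
eef_rot: [0.987, -0.16, -0.0, -0.0]
ft_force: [0.2, 0.4, 0.9]
width: 0.0871
t 0.93 p [ 0.437  -0.4009  0.2223] xang -18.46 tilt [-0.0004  0.0002] F [0.2 0.4 0.9] T [-0.08 -0.12  0.  ] w 0.0871 q [ 0.98  0.29 -0.38  1.53  0.11  1.34  0.26]
xyz [ 4.190e-02 -3.733e-01  3.000e-04] a [-1.000e-04  2.000e-04 -2.484e-01] | mm 376 deg 28.5
xyz [-0.0165 -0.1654  0.    ] a [ 0.      0.     -0.2618] | mm 166 deg 30.0
xyz [ 0.027  -0.1325  0.022 ] a [ 0.      0.     -0.2356] | mm 137 deg 27.0
xyz [0.   0.   0.01] a [ 0.      0.     -0.2487] | mm 10 deg 28.5
xyz [0.    0.    0.097] a [0. 0. 0.] | mm 97 deg 0.0
```

```bash
python3 -m crank '[{"x":0.006,"y":-0.034,"z":0,"ax":0,"ay":0,"az":-0.05,"claw":-1},{"x":0.012,"y":-0.067,"z":0,"ax":0,"ay":0,"az":-0.1,"claw":-1},{"x":0.018,"y":-0.101,"z":0,"ax":0,"ay":0,"az":-0.15,"claw":-1},{"x":0.024,"y":-0.135,"z":0,"ax":0,"ay":0,"az":-0.2,"claw":-1},{"x":0.03,"y":-0.168,"z":0,"ax":0,"ay":0,"az":-0.25,"claw":-1}]' && 
python3 -m crank '[{"x":0.012,"y":-0.031,"z":0,"ax":0,"ay":0,"az":-0.05,"claw":-1},{"x":0.025,"y":-0.062,"z":0,"ax":0,"ay":0,"az":-0.1,"claw":-1},{"x":0.037,"y":-0.093,"z":0,"ax":0,"ay":0,"az":-0.15,"claw":-1},{"x":0.05,"y":-0.124,"z":0,"ax":0,"ay":0,"az":-0.2,"claw":-1},{"x":0.062,"y":-0.154,"z":0,"ax":0,"ay":0,"az":-0.25,"claw":-1}]' &&
python3 -m crank '[{"x":0.018,"y":-0.027,"z":0,"ax":0,"ay":0,"az":-0.05,"claw":-1},{"x":0.036,"y":-0.054,"z":0,"ax":0,"ay":0,"az":-0.1,"claw":-1},{"x":0.054,"y":-0.081,"z":0,"ax":0,"ay":0,"az":-0.15,"claw":-1},{"x":0.072,"y":-0.108,"z":0,"ax":0,"ay":0,"az":-0.2,"claw":-1},{"x":0.09,"y":-0.135,"z":0,"ax":0,"ay":0,"az":-0.25,"claw":-1}]' &&
python3 -m crank '[{"x":0.022,"y":-0.022,"z":0,"ax":0,"ay":0,"az":-0.05,"claw":-1},{"x":0.044,"y":-0.044,"z":0,"ax":0,"ay":0,"az":-0.1,"claw":-1},{"x":0.066,"y":-0.066,"z":0,"ax":0,"ay":0,"az":-0.15,"claw":-1},{"x":0.112,"y":-0.11,"z":0,"ax":0,"ay":0,"az":-0.25,"claw":-1},{"x":0.112,"y":-0.11,"z":0,"ax":0,"ay":0,"az":-0.25,"claw":-1}]'
python3 - <<'E'
from h import *
st(); g=np.array([.4855,.2189]); plan([([*g,.18],95.5),([*g,.093],95.5)])
E
```

```text
time: 1.35
ee_pos: [0.519, -0.2511, 0.2223]
eef_rot: [0.996, 0.089, -0.0, -0.0]
ft_force: [0.5, -0.3, -0.1]
width: 0.087
time: 1.77
ee_pos: [0.5531, -0.0887, 0.2224]
eef_rot: [0.943, 0.333, -0.0, -0.0]
ft_force: [0.8, 0.2, -0.3]
width: 0.0872
time: 2.18
ee_pos: [0.5388, 0.0726, 0.2223]
eef_rot: [0.832, 0.555, -0.0, 0.0]
ft_force: [0.5, -0.6, -0.4]
width: 0.087
time: 2.6
ee_pos: [0.4789, 0.2211, 0.2227]
eef_rot: [0.666, 0.746, 0.0, -0.0]
ft_force: [-0.4, 1.3, 0.7]
width: 0.0872
t 2.6 p [0.4789 0.2211 0.2227] xang 96.45 tilt [-0.0002  0.0008] F [-0.4  1.3  0.7] T [ 0.16 -0.06 -0.02] w 0.0872 q [ 0.37  0.25 -1.02  1.68  0.22  1.34  1.  ]
xyz [-0.0029  0.0063  0.0427] a [-0.0001 -0.0004  0.0083] | mm 43 deg 1.0
xyz [0.    0.    0.087] a [0. 0. 0.] | mm 87 deg 0.0
```

```bash
python3 -m crank '[{"x":-0.003,"y":0.006,"z":0.03,"ax":0,"ay":0,"az":0.008,"claw":-1},{"x":-0.003,"y":0.006,"z":0.06,"ax":0,"ay":0,"az":0.008,"claw":-1},{"x":-0.003,"y":0.006,"z":0.08,"ax":0,"ay":0,"az":0.008,"claw":-1},{"x":-0.003,"y":0.006,"z":0.08,"ax":0,"ay":0,"az":0.008,"claw":-1},{"x":-0.003,"y":0.006,"z":0.08,"ax":0,"ay":0,"az":0.008,"claw":-1}]'
python3 - <<'E'
from h import *
st(); g=np.array([.4855,.2189]); plan([([*g,.093],95.5)])
c=shot('side','side1')
E
```

```text
time: 3.02
ee_pos: [0.487, 0.2145, 0.1422]
eef_rot: [0.676, 0.737, -0.001, -0.001]
ft_force: [-0.2, -0.4, 0.7]
width: 0.0871
t 3.02 p [0.487  0.2145 0.1422] xang 94.96 tilt [-0.002  -0.0003] F [-0.2 -0.4  0.7] T [ 0.07 -0.17  0.01] w 0.0871 q [ 0.33  0.34 -0.98  1.77  0.3   1.2   0.93]
xyz [ 0.0045 -0.0011  0.0492] a [-0.001   0.     -0.0047] | mm 49 deg 0.6
```

View pics/side1.png

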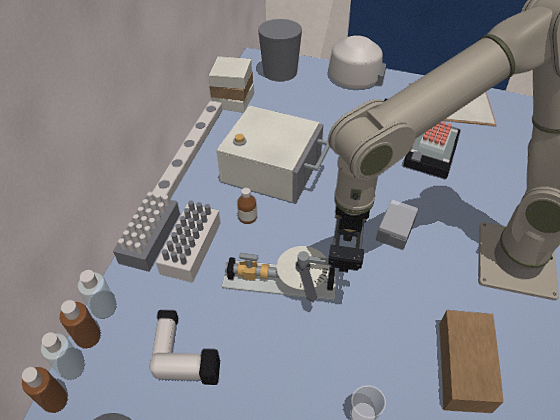

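The gripper at (347,258) sits over the sleeve with nothing in the way. I'll descend and close.

```bash
python3 -m crank '[{"x":0.004,"y":-0.001,"z":0.02,"ax":0,"ay":0,"az":-0.004,"claw":-1},{"x":0.004,"y":-0.001,"z":0.04,"ax":0,"ay":0,"az":-0.004,"claw":-1},{"x":0.004,"y":-0.001,"z":0.049,"ax":0,"ay":0,"az":-0.004,"claw":-1},{"x":0.004,"y":-0.001,"z":0.049,"ax":0,"ay":0,"az":-0.004,"claw":-1},{"x":0.004,"y":-0.001,"z":0.049,"ax":0,"ay":0,"az":-0.004,"claw":-0.3}]' 40
python3 -m crank '[{"x":0,"y":0,"z":0,"ax":0,"ay":0,"az":0,"claw":1},{"x":0,"y":0,"z":0,"ax":0,"ay":0,"az":0,"claw":1},{"x":0,"y":0,"z":0,"ax":0,"ay":0,"az":0,"claw":1},{"x":0,"y":0,"z":0,"ax":0,"ay":0,"az":0,"claw":1},{"x":0,"y":0,"z":0,"ax":0,"ay":0,"az":0,"claw":1}]' 40
python3 - <<'E'
from h import *
st()
s=r.read_state(); p=s['ee_pos'];pv=np.array([.590,.229]); v=p[:2]-pv; print('lever',ang(v)%360,np.linalg.norm(v))
R0=np.linalg.norm(v); a0=ang(v)%360
x0=ang(R.from_quat(s['eef_rot']).as_matrix()[:,0]); M=Rt(x0)
for k in range(1,11):
    th=-(a0-117.3)*k/10
    b=np.radians(a0+th); d=M.T@np.array([*(pv+R0*np.array([np.cos(b),np.sin(b)])-p[:2]),0])
    print(k,round(th,2),d.round(4),'az',round(np.radians(-th)/2,4))
    if k==5: M=Rt(x0+th); p=np.array([*(pv+R0*np.array([np.cos(b),np.sin(b)])),0])
E
```

```text
time: 3.48
ee_pos: [0.4868, 0.2188, 0.0946]
eef_rot: [0.673, 0.74, 0.0, 0.0]
ft_force: [0.0, -0.3, 0.1]
width: 0.0851
time: 3.9
ee_pos: [0.4865, 0.2186, 0.0939]
eef_rot: [0.673, 0.74, 0.0, 0.0]
ft_force: [-0.2, -0.3, -0.6]
width: 0.0548
t 3.9 p [0.4865 0.2186 0.0939] xang 95.39 tilt [ 0.0005 -0.    ] F [-0.2 -0.3 -0.6] T [ 0.08 -0.09 -0.01] w 0.0548 q [ 0.29  0.4  -0.95  1.82  0.36  1.11  0.88]
lever 185.74077778939392 0.1040623880481634
1 -6.84 [0.0124 0.0007 0.    ] az 0.0597
2 -13.69 [0.0246 0.0028 0.    ] az 0.1195
3 -20.53 [0.0365 0.0064 0.    ] az 0.1792
4 -27.38 [0.0479 0.0114 0.    ] az 0.2389
5 -34.22 [0.0586 0.0177 0.    ] az 0.2986
6 -41.06 [0.0124 0.0007 0.    ] az 0.3584
7 -47.91 [0.0246 0.0028 0.    ] az 0.4181
8 -54.75 [0.0365 0.0064 0.    ] az 0.4778
9 -61.6 [0.0479 0.0114 0.    ] az 0.5375
10 -68.44 [0.0586 0.0177 0.    ] az 0.5973
```

```bash
python3 -m crank '[{"x":0,"y":0,"z":0,"ax":0,"ay":0,"az":0,"claw":1},{"x":0,"y":0,"z":0,"ax":0,"ay":0,"az":0,"claw":1},{"x":0,"y":0,"z":0,"ax":0,"ay":0,"az":0,"claw":1},{"x":0,"y":0,"z":0,"ax":0,"ay":0,"az":0,"claw":1},{"x":0,"y":0,"z":0,"ax":0,"ay":0,"az":0,"claw":1}]' 40
python3 -m crank '[{"x":0,"y":0,"z":0,"ax":0,"ay":0,"az":0,"claw":1},{"x":0,"y":0,"z":0,"ax":0,"ay":0,"az":0,"claw":1},{"x":0,"y":0,"z":0,"ax":0,"ay":0,"az":0,"claw":1},{"x":0,"y":0,"z":0,"ax":0,"ay":0,"az":0,"claw":1},{"x":0,"y":0,"z":0,"ax":0,"ay":0,"az":0,"claw":1}]' 40
python3 -m crank '[{"x":0.0062,"y":0.0002,"z":0,"ax":0,"ay":0,"az":0.03,"claw":1},{"x":0.0124,"y":0.0007,"z":0,"ax":0,"ay":0,"az":0.06,"claw":1},{"x":0.0185,"y":0.0017,"z":0,"ax":0,"ay":0,"az":0.09,"claw":1},{"x":0.0246,"y":0.0028,"z":0,"ax":0,"ay":0,"az":0.12,"claw":1},{"x":0.0306,"y":0.0046,"z":0,"ax":0,"ay":0,"az":0.15,"claw":1}]' 40
python3 -c "
from h import *
st();v=r.read_state()['ee_pos'][:2]-np.array([.59,.229]);print(ang(v)%360,np.linalg.norm(v))"
```

```text
time: 4.32
ee_pos: [0.4863, 0.2185, 0.0935]
eef_rot: [0.673, 0.74, -0.0, 0.0]
ft_force: [0.2, -0.3, 0.5]
width: 0.0217
time: 4.73
ee_pos: [0.4862, 0.2187, 0.0935]
eef_rot: [0.673, 0.74, 0.0, -0.0]
ft_force: [0.4, 1.7, -1.2]
width: 0.0176
time: 5.15
ee_pos: [0.4877, 0.2496, 0.0935]
eef_rot: [0.777, 0.63, -0.0, 0.0]
ft_force: [-1.2, -1.2, 1.8]
width: 0.0176
t 5.15 p [0.4877 0.2496 0.0935] xang 78.06 tilt [-0.0004 -0.0006] F [-1.2 -1.2  1.8] T [0.04 0.24 0.26] w 0.0176 q [ 0.18  0.42 -0.88  1.78  0.35  1.12  0.54]
168.62799632883576 0.10433463734332397
```

```bash
for i in 1 2; do python3 -m crank '[{"x":0.0062,"y":0.0002,"z":0,"ax":0,"ay":0,"az":0.03,"claw":1},{"x":0.0124,"y":0.0007,"z":0,"ax":0,"ay":0,"az":0.06,"claw":1},{"x":0.0185,"y":0.0017,"z":0,"ax":0,"ay":0,"az":0.09,"claw":1},{"x":0.0246,"y":0.0028,"z":0,"ax":0,"ay":0,"az":0.12,"claw":1},{"x":0.0306,"y":0.0046,"z":0,"ax":0,"ay":0,"az":0.15,"claw":1}]' 40; done
python3 -m crank '[{"x":0.0062,"y":0.0002,"z":0,"ax":0,"ay":0,"az":0.03,"claw":1},{"x":0.0124,"y":0.0007,"z":0,"ax":0,"ay":0,"az":0.06,"claw":1},{"x":0.0185,"y":0.0017,"z":0,"ax":0,"ay":0,"az":0.09,"claw":1},{"x":0.0246,"y":0.0028,"z":0,"ax":0,"ay":0,"az":0.12,"claw":1},{"x":0.0297,"y":0.0043,"z":0,"ax":0,"ay":0,"az":0.144,"claw":1}]' 40
python3 -m crank '[{"x":0,"y":0,"z":0,"ax":0,"ay":0,"az":0,"claw":1},{"x":0,"y":0,"z":0,"ax":0,"ay":0,"az":0,"claw":1},{"x":0,"y":0,"z":0,"ax":0,"ay":0,"az":0,"claw":1},{"x":0,"y":0,"z":0,"ax":0,"ay":0,"az":0,"claw":1},{"x":0,"y":0,"z":0,"ax":0,"ay":0,"az":0,"claw":1}]' 40
python3 -c "
from h import *
st();v=r.read_state()['ee_pos'][:2]-np.array([.59,.229]);print(ang(v)%360,np.linalg.norm(v))"
```

```text
time: 5.57
ee_pos: [0.4983, 0.2787, 0.0935]
eef_rot: [0.862, 0.507, -0.001, 0.0]
ft_force: [-3.9, -0.7, 2.5]
width: 0.0173
time: 5.98
ee_pos: [0.5171, 0.3033, 0.0935]
eef_rot: [0.928, 0.372, -0.001, 0.0]
ft_force: [-3.1, -0.7, 2.6]
width: 0.0177
time: 6.4
ee_pos: [0.5416, 0.3208, 0.0935]
eef_rot: [0.972, 0.235, -0.001, 0.0]
ft_force: [-4.3, -0.6, 3.2]
width: 0.0176
time: 6.82
ee_pos: [0.5417, 0.3208, 0.0936]
eef_rot: [0.972, 0.237, 0.0, -0.0]
ft_force: [-0.7, 3.0, 0.8]
width: 0.0178
t 6.82 p [0.5417 0.3208 0.0936] xang 27.39 tilt [-0.0001  0.0005] F [-0.7  3.   0.8] T [ 0.74  0.3  -0.31] w 0.0178 q [-0.1   0.53 -0.67  1.57  0.35  1.17 -0.37]
117.77766368135597 0.10373858804272103
```

Both angles, 117.4 and 117.8, are close to the tab's 117.3. I'll release, lift up and look.

```bash
python3 -m crank '[{"x":0,"y":0,"z":0,"ax":0,"ay":0,"az":0,"claw":0},{"x":0,"y":0,"z":0,"ax":0,"ay":0,"az":0,"claw":0},{"x":0,"y":0,"z":0,"ax":0,"ay":0,"az":0,"claw":0},{"x":0,"y":0,"z":0,"ax":0,"ay":0,"az":0,"claw":0},{"x":0,"y":0,"z":0,"ax":0,"ay":0,"az":0,"claw":0}]' 40
python3 -m crank '[{"x":0,"y":0,"z":-0.02,"ax":0,"ay":0,"az":0,"claw":0},{"x":0,"y":0,"z":-0.06,"ax":0,"ay":0,"az":0,"claw":0},{"x":0,"y":0,"z":-0.1,"ax":0,"ay":0,"az":0,"claw":0},{"x":0,"y":0,"z":-0.14,"ax":0,"ay":0,"az":0,"claw":0},{"x":0,"y":0,"z":-0.14,"ax":0,"ay":0,"az":0,"claw":0}]' 40
python3 - <<'E'
from h import *
st(); plan([([.50,.22,.235],27),([.48,.03,.235],0)])
E
```

```text
time: 7.23
ee_pos: [0.5422, 0.3201, 0.0935]
eef_rot: [0.972, 0.236, 0.0, 0.0]
ft_force: [0.1, 0.8, 0.3]
width: 0.0405
time: 7.65
ee_pos: [0.5442, 0.3226, 0.2423]
eef_rot: [0.972, 0.236, 0.005, -0.002]
ft_force: [0.1, 1.0, 0.2]
width: 0.0434
t 7.65 p [0.5442 0.3226 0.2423] xang 27.33 tilt [0.0098 0.0057] F [0.1 1.  0.2] T [ 0.1  -0.14  0.01] w 0.0434 q [-0.08  0.42 -0.71  1.39  0.27  1.42 -0.31]
xyz [-0.0864  0.0709  0.0063] a [-0.0003 -0.0057  0.0029] | mm 112 deg 0.7
xyz [-0.1041  0.1602  0.    ] a [0.     0.     0.2356] | mm 191 deg 27.0
```

```bash
python3 - <<'E'
from h import *
t=load('top0'); s=load('side0')
P=onplane(t,[[338,223.25],[388.75,227.5]],.118); print(P,P.mean(0),np.linalg.norm(P[0]-P[1]),ang((P[0]-P[1])[:2])-90)
plan([([.53,.15,.235],16),([.57,-.01,.235],5),([.615,-.14,.235],-6.4)])
E
```

```text
[[ 0.62649586 -0.09264918  0.118     ]
 [ 0.61427849 -0.21789924  0.118     ]] [ 0.62038717 -0.15527421  0.118     ] 0.1258445150640421 -5.57122513294469
xyz [-0.0919  0.1469  0.0062] a [-0.0008 -0.0056  0.0989] | mm 173 deg 11.3
xyz [-0.0057  0.1648  0.    ] a [0.    0.    0.096] | mm 165 deg 11.0
xyz [0.0335 0.1334 0.    ] a [0.     0.     0.0995] | mm 138 deg 11.4
```

```bash
python3 -m crank '[{"x":-0.018,"y":0.029,"z":0,"ax":0,"ay":0,"az":0.02,"claw":0.36},{"x":-0.037,"y":0.059,"z":0,"ax":0,"ay":0,"az":0.04,"claw":0.36},{"x":-0.055,"y":0.088,"z":0,"ax":0,"ay":0,"az":0.06,"claw":0.36},{"x":-0.074,"y":0.118,"z":0,"ax":0,"ay":0,"az":0.08,"claw":0.36},{"x":-0.092,"y":0.147,"z":0,"ax":0,"ay":0,"az":0.1,"claw":0.36}]' 40
python3 -m crank '[{"x":-0.001,"y":0.033,"z":0,"ax":0,"ay":0,"az":0.02,"claw":0.36},{"x":-0.002,"y":0.066,"z":0,"ax":0,"ay":0,"az":0.04,"claw":0.36},{"x":-0.003,"y":0.099,"z":0,"ax":0,"ay":0,"az":0.06,"claw":0.36},{"x":-0.004,"y":0.132,"z":0,"ax":0,"ay":0,"az":0.08,"claw":0.36},{"x":-0.006,"y":0.165,"z":0,"ax":0,"ay":0,"az":0.095,"claw":0.36}]' 40
python3 -m crank '[{"x":0.007,"y":0.027,"z":0,"ax":0,"ay":0,"az":0.02,"claw":0.36},{"x":0.014,"y":0.054,"z":0,"ax":0,"ay":0,"az":0.04,"claw":0.36},{"x":0.02,"y":0.08,"z":0,"ax":0,"ay":0,"az":0.06,"claw":0.36},{"x":0.027,"y":0.107,"z":0,"ax":0,"ay":0,"az":0.08,"claw":0.36},{"x":0.033,"y":0.133,"z":0,"ax":0,"ay":0,"az":0.1,"claw":0.36}]' 40
python3 - <<'E'
from h import *
st(); t=shot('top','top2'); s=shot('side','side2')
plan([([.6205,-.156,.2],-6),([.6205,-.156,.095],-6)])
o=np.zeros((580,800,3),np.uint8)
o[:440,:380]=cv2.resize(t['color'][200:310,160:255],None,fx=4,fy=4,interpolation=cv2.INTER_CUBIC)
o[:,380:]=cv2.resize(s['color'][110:310,220:365],(420,580),interpolation=cv2.INTER_CUBIC)
cv2.imwrite('pics/crop2.png',o)
E
```

```text
time: 8.07
ee_pos: [0.5274, 0.1457, 0.2333]
eef_rot: [0.991, 0.137, 0.0, 0.0]
ft_force: [0.4, 0.5, -0.5]
width: 0.0286
time: 8.48
ee_pos: [0.5673, -0.0145, 0.2335]
eef_rot: [0.999, 0.042, 0.0, 0.0]
ft_force: [0.9, -0.0, 0.2]
width: 0.0283
time: 8.9
ee_pos: [0.6118, -0.144, 0.2333]
eef_rot: [0.998, -0.058, 0.0, 0.0]
ft_force: [0.9, -0.6, -0.2]
width: 0.0279
t 8.9 p [ 0.6118 -0.144   0.2333] xang -6.6 tilt [-0.     -0.0005] F [ 0.9 -0.6 -0.2] T [-0.02 -0.12  0.04] w 0.0279 q [ 0.47  0.37 -0.41  1.42  0.15  1.39 -0.06]
xyz [0.0099 0.0066 0.0325] a [ 0.0012  0.0004 -0.0082] | mm 35 deg 0.9
xyz [0.    0.    0.105] a [0. 0. 0.] | mm 105 deg 0.0
```

View pics/crop2.png

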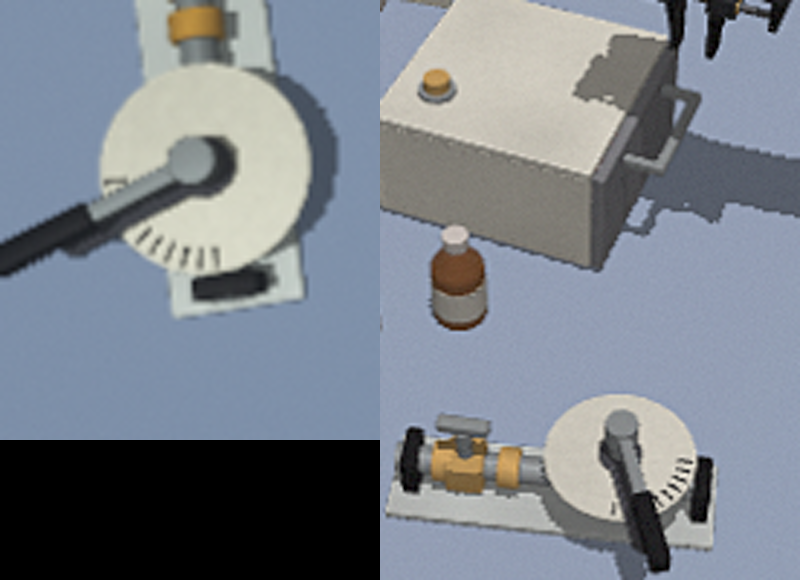

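The lever lies over the tab in both views; from above, the tab shows only as a sliver at about (90,245). The T-handle and the bottle haven't moved. I'll check the lever angle numerically.

```bash
python3 - <<'E'
from h import *
t=load('top2'); s=load('side2'); pv=np.array([.590,.229])
g=cv2.cvtColor(t['color'],cv2.COLOR_BGR2HSV)
for c,n,b in((t,'top',(140,240,192,285)),(s,'side',(300,275,330,315))):
  for zz in(.11,.121):
    P,mu,v,rc=blob(c,(0,0,0),(180,255,52),b,zz); print(n,len(P),mu,'pca',ang(v)%180,'pivot-c',ang(mu[:2]-pv),rc)
    
# predicted sleeve top outlines for 115,117.3,120 in both views, vs mask extents
def R2(a): a=np.radians(a); return np.array([np.cos(a),np.sin(a)]),np.array([-np.sin(a),np.cos(a)])
for a in(115,117.3,119.6):
    u,w=R2(a); Q=[[*(pv+d*u+e*w),.121] for d in(.07,.14) for e in(-.009,.009)]
    print(a,'top',proj(t,Q).round(1).tolist(),'side',proj(s,Q).round(1).tolist())
o=np.zeros((600,800,3),np.uint8)
def draw(c,a,x0,y0,x1,y1,f):
    im=cv2.resize(c['color'][y0:y1,x0:x1],None,fx=f,fy=f,interpolation=cv2.INTER_CUBIC)
    u,w=R2(a); Q=[[*(pv+d*u+e*w),.121] for d,e in((.07,-.009),(.14,-.009),(.14,.009),(.07,.009))]
    cv2.polylines(im,[np.int32((proj(c,Q)-[x0,y0]+.5)*f)],True,(0,255,0),1); 
    T=[[*(pv+d*u+e*w),.079] for d,e in((0.05,-.013),(.096,-.013),(.109,0),(.096,.013),(.05,.013))]
    cv2.polylines(im,[np.int32((proj(c,T)-[x0,y0]+.5)*f)],True,(0,0,255),1); return im
a=draw(t,117.3,150,225,220,285,8)[:, :400]; b=draw(s,117.3,285,245,335,315,8)
o[:480,:400]=a; o[:560,400:800]=b; cv2.imwrite('pics/crop3.png',o)
E
```

```text
top 214 [0.54206564 0.32051422 0.11      ] pca 112.27442587244208 pivot-c 117.64516209409324 (543.19384765625, 316.4434814453125, 20.14790153503418, 83.1902084350586, 26.21657371520996)
top 214 [0.54149422 0.31741645 0.121     ] pca 112.27442587244208 pivot-c 118.74942686575193 (542.60986328125, 313.39080810546875, 19.924314498901367, 82.2671127319336, 26.21662139892578)
side 265 [0.54624117 0.32011872 0.11      ] pca 119.87943932822132 pivot-c 115.65216889156413 (549.5327758789062, 316.05584716796875, 26.95619010925293, 92.16069030761719, 26.25531578063965)
side 265 [0.54512736 0.32703076 0.121     ] pca 119.87943932822131 pivot-c 114.59548614823335 (548.3826293945312, 323.0126953125, 26.658809661865234, 91.1440658569336, 26.255390167236328)
115 top [[179.9, 248.5], [182.8, 255.1], [153.7, 260.9], [156.5, 267.6]] side [[305.2, 279.1], [312.5, 278.0], [311.1, 303.9], [318.7, 302.8]]
117.3 top [[180.3, 249.5], [183.4, 256.1], [154.5, 263.0], [157.6, 269.6]] side [[306.3, 279.0], [313.6, 277.7], [313.5, 303.7], [321.0, 302.2]]
119.6 top [[180.6, 250.6], [184.1, 257.0], [155.3, 265.1], [158.7, 271.6]] side [[307.5, 278.9], [314.7, 277.4], [315.9, 303.3], [323.3, 301.6]]
```

View pics/crop3.png

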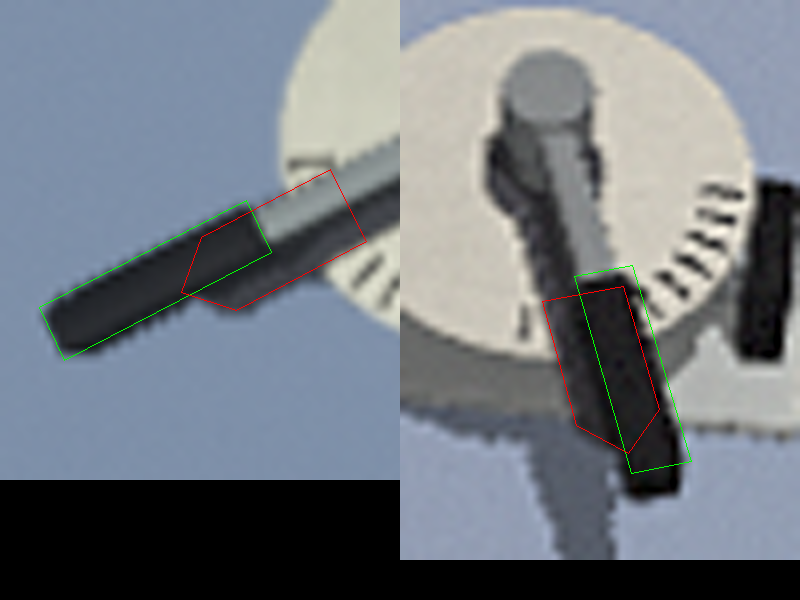

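The green sleeve outline and the red tab outline, both drawn at 117.3°, match the top view closely. In the side view they are parallel but a few mm off, which is a calibration shift. The lever is on the tab to within about 1°. Next is the tray.

```bash
python3 -m crank '[{"x":0.01,"y":0.007,"z":0.02,"ax":0,"ay":0,"az":-0.005,"claw":0.36},{"x":0.01,"y":0.007,"z":0.05,"ax":0,"ay":0,"az":-0.005,"claw":0.36},{"x":0.01,"y":0.007,"z":0.08,"ax":0,"ay":0,"az":-0.005,"claw":0.36},{"x":0.01,"y":0.007,"z":0.09,"ax":0,"ay":0,"az":-0.005,"claw":0.36},{"x":0.01,"y":0.007,"z":0.09,"ax":0,"ay":0,"az":-0.005,"claw":0.36}]' 40
python3 - <<'E'
from h import *
st(); s=shot('side','side4'); t=shot('top','top4'); plan([([.6205,-.156,.095],-6)])
o=np.zeros((600,800,3),np.uint8)
o[:,:400]=cv2.resize(s['color'][70:220,270:370],(400,600),interpolation=cv2.INTER_CUBIC)
o[:480,400:]=cv2.resize(t['color'][170:290,310:410],(400,480),interpolation=cv2.INTER_CUBIC)
cv2.imwrite('pics/crop4.png',o)
E
```

```text
time: 9.42
ee_pos: [0.6189, -0.1498, 0.1406]
eef_rot: [0.999, -0.051, -0.003, -0.0]
ft_force: [-0.7, -0.2, -1.0]
width: 0.0278
t 9.42 p [ 0.6189 -0.1498  0.1406] xang -5.85 tilt [-0.005   0.0012] F [-0.7 -0.2 -1. ] T [-0.04 -0.09  0.02] w 0.0278 q [ 0.47  0.45 -0.4   1.51  0.18  1.23 -0.06]
xyz [-0.0001  0.0059  0.0498] a [ 0.     -0.0005  0.0011] | mm 50 deg 0.1
```

View pics/crop4.png

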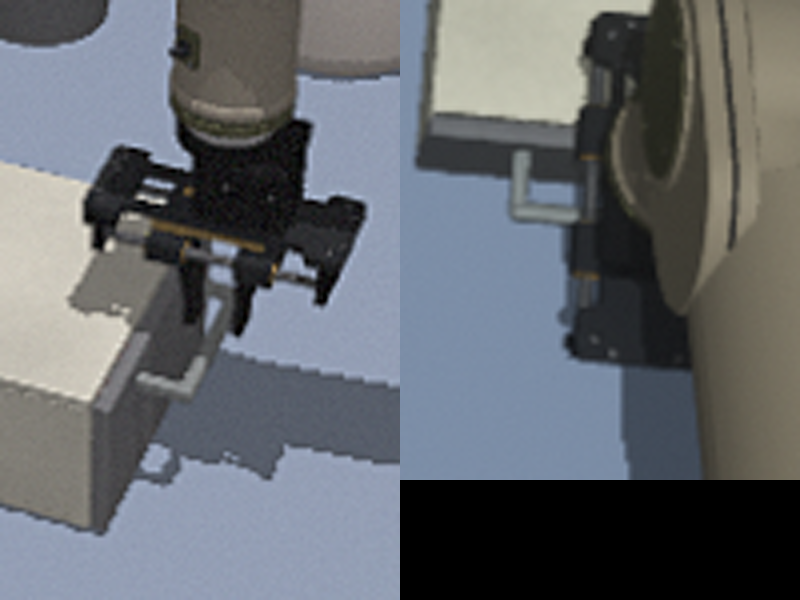

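The two fingers at (190,310) and (238,320) straddle the bar. I'll descend slowly, watch the force, and close.

```bash
python3 -m crank '[{"x":0,"y":0.006,"z":0.015,"ax":0,"ay":0,"az":0,"claw":0.36},{"x":0,"y":0.006,"z":0.03,"ax":0,"ay":0,"az":0,"claw":0.36},{"x":0,"y":0.006,"z":0.043,"ax":0,"ay":0,"az":0,"claw":0.36},{"x":0,"y":0.006,"z":0.043,"ax":0,"ay":0,"az":0,"claw":0.36},{"x":0,"y":0.006,"z":0.043,"ax":0,"ay":0,"az":0,"claw":0.36}]' 20
python3 -m crank '[{"x":0,"y":0,"z":0,"ax":0,"ay":0,"az":0,"claw":1},{"x":0,"y":0,"z":0,"ax":0,"ay":0,"az":0,"claw":1},{"x":0,"y":0,"z":0,"ax":0,"ay":0,"az":0,"claw":1},{"x":0,"y":0,"z":0,"ax":0,"ay":0,"az":0,"claw":1},{"x":0,"y":0,"z":0,"ax":0,"ay":0,"az":0,"claw":1}]' 20
python3 -c "
from h import *
st()"
```

```text
time: 9.93
ee_pos: [0.6204, -0.1561, 0.1013]
eef_rot: [0.999, -0.051, 0.0, 0.0]
ft_force: [0.4, -0.3, 0.5]
width: 0.0278
time: 10.35
ee_pos: [0.6208, -0.1563, 0.1016]
eef_rot: [0.999, -0.051, 0.001, 0.0]
ft_force: [0.6, 0.6, 4.1]
width: 0.0119
t 10.35 p [ 0.6208 -0.1563  0.1016] xang -5.9 tilt [ 0.0019 -0.0003] F [0.6 0.6 4.1] T [ 0.02 -0.23 -0.09] w 0.0119 q [ 0.48  0.48 -0.4   1.54  0.2   1.15 -0.06]
```

```bash
for i in 1 2; do python3 -m crank '[{"x":-0.006,"y":0,"z":0,"ax":0,"ay":0,"az":0,"claw":1},{"x":-0.013,"y":0,"z":0,"ax":0,"ay":0,"az":0,"claw":1},{"x":-0.02,"y":0,"z":0,"ax":0,"ay":0,"az":0,"claw":1},{"x":-0.027,"y":0,"z":0,"ax":0,"ay":0,"az":0,"claw":1},{"x":-0.034,"y":0,"z":0,"ax":0,"ay":0,"az":0,"claw":1}]' 20; done
python3 -c "
from h import *
st()"
```

```text
time: 10.77
ee_pos: [0.5867, -0.1527, 0.1015]
eef_rot: [0.999, -0.051, 0.001, 0.0]
ft_force: [1.7, 0.8, 5.6]
width: 0.0114
time: 11.18
ee_pos: [0.5529, -0.149, 0.1015]
eef_rot: [0.999, -0.051, 0.001, -0.0]
ft_force: [1.9, 1.8, 6.3]
width: 0.0118
t 11.18 p [ 0.5529 -0.149   0.1015] xang -5.88 tilt [ 0.0024 -0.0001] F [1.9 1.8 6.3] T [ 0.33 -0.66 -0.06] w 0.0118 q [ 0.53  0.35 -0.42  1.73  0.15  1.09 -0.04]
```

```bash
for i in 1 2; do python3 -m crank '[{"x":-0.007,"y":0,"z":0,"ax":0,"ay":0,"az":0,"claw":1},{"x":-0.014,"y":0,"z":0,"ax":0,"ay":0,"az":0,"claw":1},{"x":-0.021,"y":0,"z":0,"ax":0,"ay":0,"az":0,"claw":1},{"x":-0.029,"y":0,"z":0,"ax":0,"ay":0,"az":0,"claw":1},{"x":-0.035,"y":0,"z":0,"ax":0,"ay":0,"az":0,"claw":1}]' 20; done
python3 -m crank '[{"x":-0.003,"y":0,"z":0,"ax":0,"ay":0,"az":0,"claw":1},{"x":-0.006,"y":0,"z":0,"ax":0,"ay":0,"az":0,"claw":1},{"x":-0.008,"y":0,"z":0,"ax":0,"ay":0,"az":0,"claw":1},{"x":-0.01,"y":0,"z":0,"ax":0,"ay":0,"az":0,"claw":1},{"x":-0.01,"y":0,"z":0,"ax":0,"ay":0,"az":0,"claw":1}]' 20
python3 -m crank '[{"x":-0.001,"y":0,"z":0,"ax":0,"ay":0,"az":0,"claw":1},{"x":-0.002,"y":0,"z":0,"ax":0,"ay":0,"az":0,"claw":1},{"x":-0.003,"y":0,"z":0,"ax":0,"ay":0,"az":0,"claw":1},{"x":-0.003,"y":0,"z":0,"ax":0,"ay":0,"az":0,"claw":1},{"x":-0.003,"y":0,"z":0,"ax":0,"ay":0,"az":0,"claw":1}]' 20
python3 -c "
from h import *
st(); print(np.linalg.norm(r.read_state()['ee_pos'][:2]-[.6208,-.1563]))"
```

```text
time: 11.6
ee_pos: [0.5179, -0.1452, 0.1015]
eef_rot: [0.999, -0.051, 0.001, -0.0]
ft_force: [2.1, 2.7, 6.9]
width: 0.0118
time: 12.02
ee_pos: [0.4832, -0.1414, 0.1015]
eef_rot: [0.999, -0.051, 0.001, -0.0]
ft_force: [2.6, 3.5, 6.7]
width: 0.0116
time: 12.43
ee_pos: [0.4732, -0.1404, 0.1015]
eef_rot: [0.999, -0.051, 0.001, -0.0]
ft_force: [-0.0, 4.1, 8.5]
width: 0.012
time: 12.85
ee_pos: [0.473, -0.1403, 0.1015]
eef_rot: [0.999, -0.051, 0.004, -0.0]
ft_force: [15.6, 1.1, -5.3]
width: 0.012
t 12.85 p [ 0.473  -0.1403  0.1015] xang -5.84 tilt [ 0.0075 -0.0002] F [15.6  1.1 -5.3] T [ 0.15 -3.5  -0.08] w 0.012 q [ 0.6   0.18 -0.43  1.93  0.08  1.04  0.03]
0.14864517440838784
```

The stop is reached: 148.6 mm of travel, with the resistance rising to 15.6 N. I'll release and lift.

```bash
python3 -m crank '[{"x":0,"y":0,"z":0,"ax":0,"ay":0,"az":0,"claw":0.36},{"x":0,"y":0,"z":0,"ax":0,"ay":0,"az":0,"claw":0.36},{"x":0,"y":0,"z":0,"ax":0,"ay":0,"az":0,"claw":0.36},{"x":0,"y":0,"z":0,"ax":0,"ay":0,"az":0,"claw":0.36},{"x":0,"y":0,"z":0,"ax":0,"ay":0,"az":0,"claw":0.36}]' 20
python3 -c "
from h import *
st()"
python3 -m crank '[{"x":0,"y":0,"z":-0.015,"ax":0,"ay":0,"az":0,"claw":0.36},{"x":0,"y":0,"z":-0.04,"ax":0,"ay":0,"az":0,"claw":0.36},{"x":0,"y":0,"z":-0.08,"ax":0,"ay":0,"az":0,"claw":0.36},{"x":0,"y":0,"z":-0.12,"ax":0,"ay":0,"az":0,"claw":0.36},{"x":0,"y":0,"z":-0.15,"ax":0,"ay":0,"az":0,"claw":0.36}]' 20
python3 -m crank '[{"x":0,"y":0.03,"z":0,"ax":0,"ay":0,"az":0,"claw":0.36},{"x":0,"y":0.065,"z":0,"ax":0,"ay":0,"az":0,"claw":0.36},{"x":0,"y":0.1,"z":0,"ax":0,"ay":0,"az":0,"claw":0.36},{"x":0,"y":0.135,"z":0,"ax":0,"ay":0,"az":0,"claw":0.36},{"x":0,"y":0.17,"z":0,"ax":0,"ay":0,"az":0,"claw":0.36}]' 20
python3 -m crank '[{"x":0,"y":0.03,"z":0,"ax":0,"ay":0,"az":0,"claw":0.36},{"x":0,"y":0.065,"z":0,"ax":0,"ay":0,"az":0,"claw":0.36},{"x":0,"y":0.1,"z":0,"ax":0,"ay":0,"az":0,"claw":0.36},{"x":0,"y":0.1,"z":0,"ax":0,"ay":0,"az":0,"claw":0.36},{"x":0,"y":0.1,"z":0,"ax":0,"ay":0,"az":0,"claw":0.36}]' 20
python3 - <<'E'
from h import *
st(); t=shot('top','top5'); s=shot('side','side5')
o=np.zeros((420,800,3),np.uint8)
o[:,:400]=cv2.resize(t['color'][80:310,160:440],(400,329),interpolation=cv2.INTER_AREA) if 0 else cv2.copyMakeBorder(cv2.resize(t['color'][80:310,160:440],(400,329)),0,91,0,0,cv2.BORDER_CONSTANT)
o[:,400:]=cv2.resize(s['color'][90:310,210:420],(400,420),interpolation=cv2.INTER_CUBIC)
cv2.imwrite('pics/crop5.png',o)
E
```

```text
time: 13.27
ee_pos: [0.4692, -0.1409, 0.1002]
eef_rot: [0.999, -0.052, -0.001, 0.0]
ft_force: [-0.1, 0.2, -0.6]
width: 0.0269
t 13.27 p [ 0.4692 -0.1409  0.1002] xang -5.92 tilt [-0.0011 -0.    ] F [-0.1  0.2 -0.6] T [-0.01 -0.08  0.03] w 0.0269 q [ 0.6   0.18 -0.43  1.94  0.09  1.05  0.03]
time: 13.68
ee_pos: [0.4699, -0.1408, 0.2536]
eef_rot: [0.999, -0.051, 0.001, 0.0]
ft_force: [0.1, -0.2, 0.7]
width: 0.0276
time: 14.1
ee_pos: [0.4516, -0.3115, 0.2505]
eef_rot: [0.999, -0.051, -0.0, 0.0]
ft_force: [-0.2, -0.1, 0.9]
width: 0.028
time: 14.52
ee_pos: [0.4406, -0.4114, 0.2495]
eef_rot: [0.999, -0.053, -0.001, -0.0]
ft_force: [0.1, 0.7, -0.8]
width: 0.0279
t 14.52 p [ 0.4406 -0.4114  0.2495] xang -6.12 tilt [-0.0016  0.0008] F [ 0.1  0.7 -0.8] T [ 0.02 -0.15  0.03] w 0.0279 q [ 0.85  0.28 -0.22  1.47  0.06  1.4   0.52]
```

View pics/crop5.png

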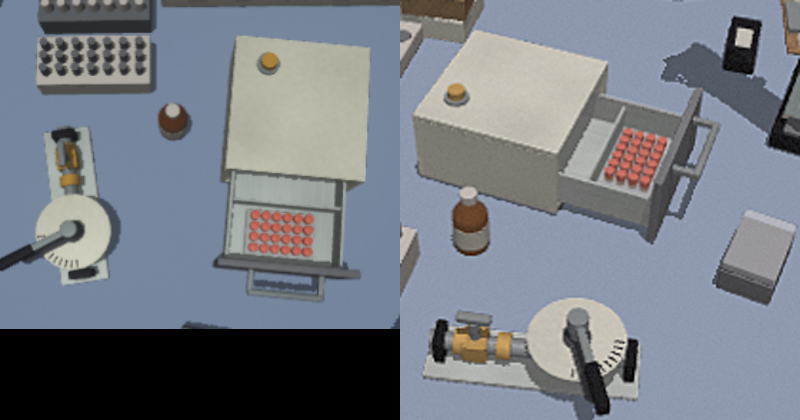

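The tray is out with the rack upright in its front bay. The bottle and T-handle look unchanged, and the lever is on the tab. One last numeric check before handing in.

```bash
python3 - <<'E'
from h import *
t=load('top5'); a=load('top2'); s=load('side5'); sa=load('side2')
P=onplane(t,[[160+285.5*.7,80+296*.7]],.118)[0]; print('handle',P,'travel',np.linalg.norm(P[:2]-[.6204,-.1553]))
for n,c,d,b in(('lever/T top',t,a,(140,160,250,305)),('lever/T side',s,sa,(215,225,370,315)),('bottle side',s,sa,(230,185,262,228))):
    x0,y0,x1,y1=b; print(n,'max diff',int(cv2.absdiff(c['color'][y0:y1,x0:x1],d['color'][y0:y1,x0:x1]).max()))
print(close_job())
E
```

```text
handle [ 0.47036205 -0.13995919  0.118     ] travel 0.15082018263329064
lever/T top max diff 15
lever/T side max diff 24
bottle side max diff 14
the job is handed in; nothing more can be done
None
```

The job is handed in: the lever is on the index tab, the tray is out at its stop, and the arm is clear of everything. It took about 14.6 s of the 51 s allowed.

- **Lever:** I gripped the black sleeve and turned it about 68° clockwise. The tab measured 117.2–117.6° in the two views. When I let go, the lever read 117.4° from the gripper's orientation and 117.8° from its position. The sleeve outline drawn at 117.3° matched the top view. In the side view it sat a few mm off but parallel, which I put down to calibration. The coarse colour-mask fits of the sleeve were scattered (112–120°) because they include the sleeve's side faces, so I did not rely on them.
- **Tray:** I pulled it out by its handle until the resistance rose to about 16 N at the stop. Travel was 148.6 mm by the arm and 150.8 mm by the top camera, against 150 mm expected. The rack is upright in the front bay.
- **Valve and bottle:** images from before and after the pull differ only by noise at the lever, T-handle and bottle. For the lever turn, I compared the T-handle and bottle with the first pictures only by eye and saw no change.

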